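# Set the lens blocker's ring selector and start it

## Task

On the lens blocker, push the selector's protruding tab round with a fingertip until it points squarely at the middle of the largest ring mark, then press the start button fully down and let it go. Only push the tab, gently: do not pinch it. Do not press start before the selector is set, and leave the lens and all the other loose things where they are.

Things in the scene. Friction and masses are not known exactly. Their poses are not given: they have to be found in the camera images.
- blocker: lens blocker: a black flat machine deck, x -170 to +160, y +-165 mm, top at z = 40 mm, fixed to the table, its place and yaw differ each time. Origin at table height on the selector's upright axis. In its middle a round pot, radius 58 mm, rim up to z = 80 mm. Air filter with brass fittings up to z = 80 mm at x -153 to -115, y -35 to +130 mm; pressure gauge up to z = 63 mm at x -140, y -70 mm.
- selector: rotary selector: an aluminium collar of radius 67 mm, z = 50 to 66 mm, round the pot, with one upright tab sticking out along its own +x axis. Origin at table height on the turning axis. It turns freely both ways about the upright axis (+-1.7 rad from the blocker's +x, then end stops), needs about 2.5 N at the tab, has no clicks, does not coast and stays where it is left.
- tab (a point): top of the tab, 95 mm from the axis. The tab is a block 12 mm thick (tangentially), reaching from the collar out to 107 mm from the axis, from z = 54 to 88 mm; below it is a free gap of 14 mm to the deck.
- pointer (a point): imaginary point that the tab points at: on the tab's centre line, 130 mm from the axis, at the height of the marks; the four marks all lie at this radius.
- start_top (a point): centre of the top face of the start button: a round steel button of 32 mm diameter in a black housing, top at z = 62 mm, on the deck 75 mm to the -x and 130 mm to the -y side of the selector's axis (in the blocker's frame). It is pressed straight down.
- start (a joint): travel of the start button: 0 released, 0.006 m fully down; a spring returns it, fully down takes about 5 N.
- mark_largest: the largest of four flat aluminium ring marks (each with a dark centre) on the deck, 44 mm diameter, 4 mm high. Origin at the centre of its underside, at z = 40 mm. The four marks stand 130 mm from the axis at -1.3, -0.65, +0.65 and +1.3 rad from the blocker's +x axis; which is at which place changes.
- mark_big: second largest ring mark, 30 mm diameter; origin at the centre of its underside.
- mark_medium: ring mark of 20 mm diameter; origin at the centre of its underside.
- mark_small: smallest ring mark, 12 mm diameter; origin at the centre of its underside.
- lens: clear loose lens blank, 72 mm diameter, 10 mm high, lying on the pot inside its rim (not to be moved). Origin at the centre of its underside.
- block: loose brass lens block, 38 mm diameter, 18 mm high, standing on the deck near its +x, -y corner (bystander). Origin at the centre of its underside.
- gauge_bar: loose steel gauge bar, 45 x 16 mm, 14 mm high, on the deck near its +x, +y corner (bystander). Origin at the centre of its underside.
- bottle: white plastic bottle, 64 mm diameter, 170 mm high, on the table at the right (bystander). Origin at the centre of its underside.
- spare_lens: amber lens blank, 70 mm diameter, 12 mm high, on the table at the left (bystander). Origin at the centre of its underside.
- spare_ring: loose aluminium ring, 80 mm outer diameter, 14 mm high, on the table at the left (bystander). Origin at the centre of its underside.
- brush: hand brush lying on the table at the right (bystander).

How it is judged (in metres and radians):
On the way, in this order (a step that is already met when the one before it is completed fails the run):
1. the selector's tab points at the largest ring mark and is at rest (horizontal distance between pointer and mark_largest below 0.013 m and angular speed of selector below 0.1 rad/s), for 0.2 s.
2. the start button is pressed down while the selector points at the largest mark (horizontal distance between pointer and mark_largest below 0.013 m and value of joint start above 0.0045 m), for 0.05 s.
At the end, for the whole second after the job is handed in: the point the tab points at lies within 13 mm (about 6 degrees) of the centre of the largest ring mark, the selector is at rest and the start button, pressed to at least 4.5 mm after that, is up again (horizontal distance between pointer and mark_largest below 0.013 m and angular speed of selector below 0.05 rad/s and value of joint start below 0.0015 m); the robot touches nothing.
It fails at once if the start button is pressed while the selector does not point at the largest mark (value of joint start above 0.003 m and not (horizontal distance between pointer and mark_largest below 0.016 m)).
It fails at once if the selector is pinched or forced (more than 20 N from the fingers) (contact force between the fingers and selector above 20 N).
It fails at once if a loose bystander is moved by more than 15 mm or lifted (distance of any of lens, block, gauge_bar, bottle, spare_lens, spare_ring, brush from where it was at the start of the episode above 0.015 m).
It also fails if it takes over 45 s, if anything falls off the work surface, if the arm or the gripper's body presses on something with over 40 N, if the wrist force passes 120 N, or if a joint passes its speed limit or range.

## Robot

A 6-joint arm with a two-finger parallel gripper is mounted at the origin on the work surface. World frame = base frame: x ahead of the robot, y to its left, z up, the work surface at z = 0. Lengths are in mm, angles in rad, forces in N, time in s.
With the tool pointing down it reaches from about 400 to 925 mm from the base axis. Payload 12.5 kg.
Tool frame: the origin (TCP) lies at the very end of the fingers, on their centre line; the grasp point (between the pads) lies 19 mm behind it; y points along the fingers, z is the direction in which the jaws open and shut, and the axes are right-handed (so a half turn about y gives the same grasp; the last joint's range is limited). The gripper opens to 95 mm and grips with 3 to 60 N. Pads are 20 mm wide; open, the fingers measure 119 mm over their backs; the gripper's body (75 mm by 180 mm) begins 59 mm behind the grasp point.
Start: joints at [1.196, 0.491, 1.559, -0, 1.092, -0.106], TCP at [165.966, 602.579, 214.661] pointing down, gripper open.
Joint ranges: [-3.1, 3.1], [-0.84, 2.19], [0.05, 2.79], [-1.13, 4.28], [0.06, 2.93], [-2.69, 2.69]. Speed limits (rad/s): [2.22, 2.22, 2.79, 3.14, 3.14, 3.14].

## Interface

Orientations are given as [roll, pitch, yaw] about the fixed x, y, z axes, in that order (R = Rz(yaw) Ry(pitch) Rx(roll)).
In Python, from cell import * gives the robot as it stands. The module is installed in compiled form; this text tells all that it offers.
- The arm moves only by the shell command python3 -m jog 'ROWS'. ROWS is a JSON object of lists of equal length, an entry for each row: "dp": the shift along the tool's x, y, z in m, a list of three; "rot": the turn, a rotation vector about the tool's x, y, z in rad, a list of three; "claw": the finger opening in m, from 0 to 0.0951. In form: {"dp": [[x, y, z], ...], "rot": [[wx, wy, wz], ...], "claw": [claw, ...]}. A call has 1 to 12 rows; each row is the pose to reach, as a shift and turn from the pose commanded when the call began, along the tool's axes at that moment; what a row does not reach only later rows make up. A row lasts 1/10 s, in which the tool goes at most 50 mm and 8.59 degrees, less where a joint would pass 70% of its speed; a pose out of reach is approached as far as the arm can. A call with a gripper value outside its range is refused whole. The fingers move at their own pace and stop on an object; the grip force is fixed at half the most. Time passes only in rows, so rows that repeat a pose let the fingers close. It gives the time, the measured TCP pose, the force and the opening at its end, in the units of the state.
- state(): the state, without advancing time (a new reading comes with each control period).
- read_camera(name): name is "scene" or "top" or "wrist"; returns the picture (480x640x3 uint8, red, green, blue); there is no depth.
- camera_info(name): a dict with "fx", "fy", "cx", "cy" (pixels), "dist" ([k1, k2, p1, p2, k3] as OpenCV has them; the pictures are not rectified), "eye" and "rotation" of the camera in the world. Camera axes: x right, y down, z forward; pixel columns grow to the right and rows downward; lengths in mm; the calibration is good to about 2 mm. A picture is of the moment at which its call begins: read the wrist's pose just before it. camera_info takes no time and is no camera call; for the wrist camera it gives the pose at the moment of the call.
- job_done(): hands the job in, once; it reports no verdict.
The state is a dict: "t": time; "joints": joint angles; "qvel": joint speeds; "tau": joint torques, N m; "eef_pos": TCP position; "tcp_rot": TCP orientation; "ft_force": force on the tool from outside, world axes, zero at the start; "moment": the same for the moment, N m; "opening": opening from 0.0 (shut) to 1.0 (fully open).
Only numpy, scipy, OpenCV 4.12 (cv2) and the standard library are available. Lean on these libraries where they do the work, as an engineer would, in place of code of your own. Each camera call takes 0.05 s, during which the arm holds its last target. There are 200 camera calls.

## Working session

There is one attempt and no reset: what is moved stays moved. The work goes in short steps, Python scripts to look and compute and a shell command to move; the robot and the scene stay as the last step left them, time stands still between calls to the robot, and variables do not carry over. Pictures are saved under pics/ and viewed, on a budget of 10 in all, crops included, one or two more only if the job needs it, and the job is handed in when it is done.

```bash
mkdir -p pics; python3 - <<'E'
from cell import *
import cv2,numpy as np
for n in("top","scene"):
    cv2.imwrite(f"pics/{n}0.png",read_camera(n)[:,:,::-1]); i=camera_info(n); print(n,i)
s=state();print(s)
E
```

```text
top {'fx': 539.5466377504646, 'fy': 539.5466377504646, 'cx': 312.6675515089129, 'cy': 234.88102104245763, 'dist': array([-0.16813035,  0.        ,  0.        ,  0.        ,  0.        ]), 'eye': array([ 302.59095078,    6.45495244, 1437.16378288]), 'rotation': array([-2.95488218, -0.01507759, -1.5932223 ])}
scene {'fx': 458.82606203461575, 'fy': 458.82606203461575, 'cx': 318.80654342446365, 'cy': 235.89103884137432, 'dist': array([-2.89609787e-05,  0.00000000e+00,  0.00000000e+00,  0.00000000e+00,
        0.00000000e+00]), 'eye': array([1313.02950696, -138.45095519,  738.37753201]), 'rotation': array([-2.27063173e+00, -5.21060537e-04,  1.41426281e+00])}
{'t': 0.1, 'joints': array([ 1.19641526e+00,  4.91491082e-01,  1.55938949e+00, -4.16441634e-06,
        1.09168392e+00, -1.05595064e-01]), 'qvel': array([ 0.00052011, -0.00164495, -0.00216703, -0.00134203,  0.00018172,
       -0.00145765]), 'tau': array([ 2.75722770e-03, -6.13621616e+01, -2.58606809e+01,  6.93868403e-02,
        4.70121636e-02, -3.75844968e-05]), 'eef_pos': array([165.87419847, 602.36767984, 214.12493549]), 'tcp_rot': array([-1.57176314e+00,  9.87579526e-05, -2.68784130e-01]), 'ft_force': array([ 0.63575003, -0.45124794,  0.21514908]), 'moment': array([ 0.01387938, -0.01605944,  0.02471747]), 'opening': 1.0010128456929301}
```

View pics/top0.png

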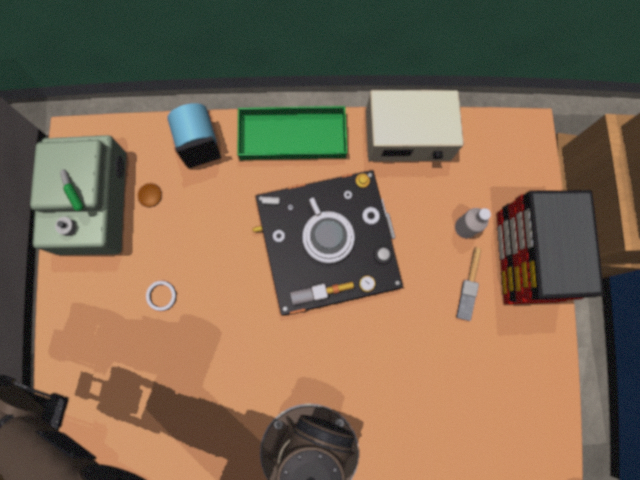

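The top view shows the blocker with its axis near (329,237). The tab is near (315,205), the largest mark near (372,215) and the start button near (383,254). I'll enlarge this area.

```bash
python3 - <<'E'
import cv2
a=cv2.imread("pics/top0.png")[165:320,245:410]
cv2.imwrite("pics/c1.png",cv2.resize(a,None,fx=3.6,fy=3.6,interpolation=cv2.INTER_CUBIC))
E
```

```text
(no output)
```

View pics/c1.png

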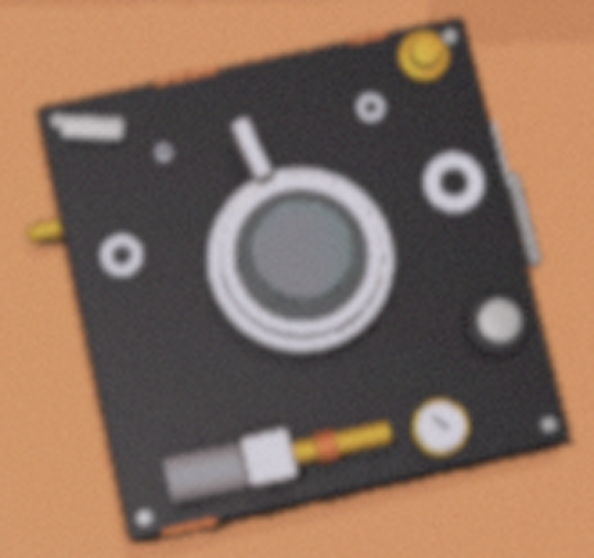

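```bash
cat > h.py <<'E'
import numpy as np,cv2
from scipy.spatial.transform import Rotation as R
def ray(info,uv,z):
    K=np.array([[info["fx"],0,info["cx"]],[0,info["fy"],info["cy"]],[0,0,1]])
    n=cv2.undistortPoints(np.array([[uv]],float),K,info["dist"])[0,0]
    d=R.from_euler("xyz",info["rotation"]).as_matrix()@[n[0],n[1],1]
    return info["eye"]+d*(z-info["eye"][2])/d[2]
E
python3 - <<'E'
from cell import *
from h import *
from scipy.optimize import least_squares
i=camera_info("top")
P=lambda x,y,z:ray(i,(244.6+x/3.6,164.6+y/3.6),z)[:2]
pol=lambda a:[130*np.cos(a),130*np.sin(a)]
m=np.array([pol(-1.3),pol(-.65),pol(.65),pol(1.3),[-75,-130],[160,165],[160,-165],[-170,-165],[-170,165]])
w=np.array([P(454,182,44),P(370,107,44),P(163,152,44),P(121,255,44),P(498,320,62),P(40,108,40),P(462,20,40),P(568,440,40),P(130,540,40)])
rot=lambda a:np.array([[np.cos(a),-np.sin(a)],[np.sin(a),np.cos(a)]])
f=lambda p:(m@rot(p[2]).T+p[:2]-w).ravel()
r=least_squares(f,[500,0,0]);p=r.x;print(p,r.fun.reshape(-1,2).round(1))
T=P(243,122,88);d=T-p[:2];print("tab end",T,np.hypot(*d),"sel angle",np.arctan2(d[1],d[0])-p[2])
print("mark",rot(p[2])@m[0]+p[:2],"start",rot(p[2])@m[4]+p[:2])
E
```

```text
[ 5.56163909e+02 -5.95965653e+01  1.98304751e-01] [[-0.6  0.3]
 [-0.6 -0.6]
 [-0.1 -0.4]
 [ 0.  -0. ]
 [-1.  -0.8]
 [ 1.8  4.2]
 [ 4.  -1.7]
 [-1.4 -3.2]
 [-2.   2.3]]
tab end [652.52365899 -20.27798927] 104.07281968346634 sel angle 0.18911288764013234
mark [ 614.93491391 -175.55332017] start [ 508.24474849 -201.82438968]
```

```bash
cat >> h.py <<'E'
def rows(s,tgts):
    "tgts: (x,y,z,yaw) mm; print dp (m) and rot in current tool axes"
    M=R.from_euler("xyz",s["tcp_rot"])
    for x,y,z,w in tgts:
        dp=M.inv().apply(np.array([x,y,z])-s["eef_pos"])/1000
        rv=(M.inv()*R.from_euler("xyz",[-np.pi/2,0,w])).as_rotvec()
        print(dp.round(4).tolist(),rv.round(3).tolist())
E
python3 - <<'E'
from cell import *
from h import *
rows(state(),[(633.6,2,150,-1.184)])
E
python3 -m jog '{"dp":[[0.611,0.064,-0.454],[0.611,0.064,-0.454],[0.611,0.064,-0.454],[0.611,0.064,-0.454],[0.611,0.064,-0.454],[0.611,0.064,-0.454],[0.611,0.064,-0.454],[0.611,0.064,-0.454],[0.611,0.064,-0.454],[0.611,0.064,-0.454],[0.611,0.064,-0.454],[0.611,0.064,-0.454]],"rot":[[0,0.915,0],[0,0.915,0],[0,0.915,0],[0,0.915,0],[0,0.915,0],[0,0.915,0],[0,0.915,0],[0,0.915,0],[0,0.915,0],[0,0.915,0],[0,0.915,0],[0,0.915,0]],"claw":[0,0,0,0,0,0,0,0,0,0,0,0]}'
python3 - <<'E'
from cell import *
from h import *
s=state();print(s["eef_pos"],s["tcp_rot"]);rows(s,[(633.6,2,150,-1.184)])
E
```

```text
[0.6104, 0.0645, -0.4545] [0.001, 0.915, 0.0]
t: 1.3
eef_pos: [534.9, 129.4, 164.1]
tcp_rot: [-1.571, 0.0, -1.184]
ft_force: [-0.4, 1.0, 0.4]
opening: 0.049
[534.85534997 129.40912383 164.06107725] [-1.57097867e+00  1.91768194e-04 -1.18405149e+00]
[0.1552, 0.014, 0.0434] [0.0, -0.0, -0.0]
```

```bash
python3 -m jog '{"dp":[[0.15,0.014,0.043],[0.15,0.014,0.043],[0.15,0.014,0.043],[0.15,0.014,0.043],[0.15,0.014,0.043],[0.15,0.014,0.043]],"rot":[[0,0,0],[0,0,0],[0,0,0],[0,0,0],[0,0,0],[0,0,0]],"claw":[0,0,0,0,0,0]}'
python3 - <<'E'
from cell import *
from h import *
s=state();rows(s,[(633.6,2,150,-1.184)])
cv2.imwrite("pics/w1.png",read_camera("wrist")[:,:,::-1]);print(camera_info("wrist"))
E
```

```text
t: 1.9
eef_pos: [629.6, 9.4, 150.2]
tcp_rot: [-1.572, 0.001, -1.184]
ft_force: [0.6, -0.0, -0.3]
opening: 0.005
[0.0084, 0.0001, 0.0009] [0.001, 0.0, -0.001]
{'fx': 426.0137079482375, 'fy': 426.0137079482375, 'cx': 316.7339608257996, 'cy': 245.3164258371581, 'dist': array([-0.05218935,  0.        ,  0.        ,  0.        ,  0.        ]), 'eye': array([602.16878533,  74.43077916, 320.2795941 ]), 'rotation': array([2.88860361e+00, 7.74354878e-04, 3.87253373e-01])}
```

View pics/w1.png

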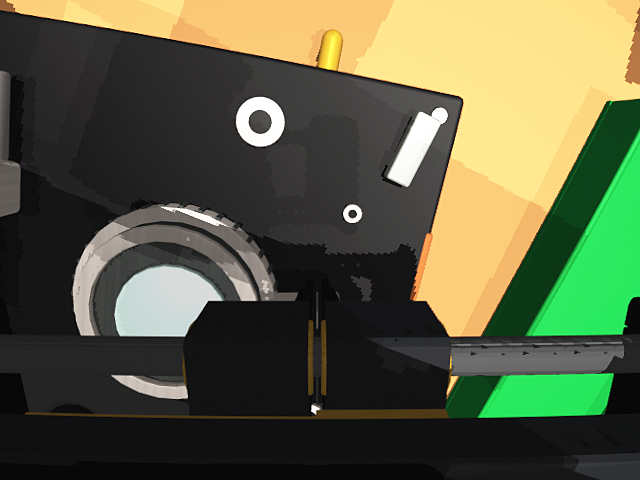

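The wrist view shows the big mark at (260,122) and the small one at (352,214). The fingers are beside the hidden tab on its +y side. Next I'll check the calibration and go down.

```bash
python3 - <<'E'
from cell import *
from h import *
i=camera_info("wrist");p=np.array([556.2,-59.6])
for uv,a in(((260,122),1.3),((352,214),.65)):
    print(ray(i,uv,44)[:2], p+130*np.array([np.cos(a+.198),np.sin(a+.198)]))
E
python3 -m jog '{"dp":[[0,0.045,0],[0,0.09,0],[0,0.09,0],[0.006,0.09,0.001],[0.010,0.09,0.001],[0.014,0.09,0.001],[0.014,0.09,0.001]],"rot":[[0,0,0],[0,0,0],[0,0,0],[0,0,0],[0,0,0],[0,0,0],[0,0,0]],"claw":[0,0,0,0,0,0,0]}'
cat > arc.py <<'E'
import sys
from cell import *
from h import *
a0,a1,n=map(float,sys.argv[1:4]);off=float(sys.argv[4]) if len(sys.argv)>4 else 16
t=[]
for a in np.linspace(a0,a1,int(n)):
    q=np.array([556.2,-59.6])+95*np.array([np.cos(a),np.sin(a)])-off*np.array([np.sin(a),-np.cos(a)])
    t.append((*q,60,a-np.pi/2))
rows(state(),t)
E
python3 arc.py .387 -.1 12
```

```text
[565.91102989  68.66160906] [565.65516635  70.05569725]
[642.38610975  36.67625739] [642.19297014  37.89466183]
t: 2.65
eef_pos: [637.4, -4.6, 62.0]
tcp_rot: [-1.569, -0.001, -1.184]
ft_force: [-1.2, 0.5, 0.4]
opening: 0.003
[0.0043, 0.002, -0.001] [-0.002, -0.0, 0.001]
[0.0085, 0.002, -0.0004] [-0.002, 0.044, 0.001]
[0.0128, 0.002, 0.0001] [-0.002, 0.088, 0.001]
[0.017, 0.002, 0.0003] [-0.002, 0.132, 0.001]
[0.0213, 0.002, 0.0004] [-0.002, 0.177, 0.001]
[0.0256, 0.002, 0.0002] [-0.002, 0.221, 0.001]
[0.0298, 0.002, -0.0001] [-0.002, 0.265, 0.001]
[0.0341, 0.002, -0.0006] [-0.002, 0.309, 0.001]
[0.0383, 0.002, -0.0013] [-0.002, 0.354, 0.001]
[0.0424, 0.002, -0.0022] [-0.003, 0.398, 0.001]
[0.0466, 0.002, -0.0033] [-0.003, 0.442, 0.001]
[0.0506, 0.002, -0.0045] [-0.003, 0.487, 0.001]
```

```bash
python3 -m jog '{"dp":[[0.003,0.001,0],[0.006,0.002,0],[0.009,0.002,0],[0.013,0.002,0],[0.017,0.002,0],[0.0213,0.002,0],[0.0256,0.002,0],[0.030,0.002,0],[0.034,0.002,-0.0006],[0.038,0.002,-0.0013],[0.0424,0.002,-0.0022],[0.0466,0.002,-0.0033]],"rot":[[0,0,0],[0,0,0],[0,0.044,0],[0,0.088,0],[0,0.132,0],[0,0.177,0],[0,0.221,0],[0,0.265,0],[0,0.309,0],[0,0.354,0],[0,0.398,0],[0,0.442,0]],"claw":[0,0,0,0,0,0,0,0,0,0,0,0]}'
python3 arc.py -.055 -.66 12
```

```text
t: 3.85
eef_pos: [651.6, -48.3, 58.4]
tcp_rot: [-1.57, 0.0, -1.628]
ft_force: [1.8, 2.2, -0.2]
opening: 0.005
[0.0005, -0.0016, 0.0004] [-0.001, -0.002, -0.0]
[0.0057, -0.0016, 0.0011] [-0.001, 0.053, -0.0]
[0.011, -0.0016, 0.0016] [-0.001, 0.108, -0.0]
[0.0163, -0.0016, 0.0017] [-0.001, 0.163, -0.0]
[0.0216, -0.0016, 0.0016] [-0.001, 0.218, -0.0]
[0.0269, -0.0016, 0.0012] [-0.001, 0.273, -0.0]
[0.0321, -0.0016, 0.0005] [-0.001, 0.328, -0.001]
[0.0373, -0.0016, -0.0005] [-0.001, 0.383, -0.001]
[0.0425, -0.0016, -0.0018] [-0.001, 0.438, -0.001]
[0.0475, -0.0016, -0.0034] [-0.001, 0.493, -0.001]
[0.0525, -0.0016, -0.0052] [-0.001, 0.548, -0.001]
[0.0574, -0.0016, -0.0073] [-0.001, 0.603, -0.001]
```

```bash
python3 -m jog '{"dp":[[0.0057,-0.001,0.001],[0.011,-0.001,0.0016],[0.0163,-0.001,0.0017],[0.0216,-0.001,0.0016],[0.0269,-0.001,0.0012],[0.0321,-0.001,0.0005],[0.0373,-0.001,-0.0005],[0.0425,-0.001,-0.0018],[0.0475,-0.001,-0.0034],[0.0525,-0.001,-0.0052],[0.0574,-0.001,-0.0073]],"rot":[[0,0.053,0],[0,0.108,0],[0,0.163,0],[0,0.218,0],[0,0.273,0],[0,0.328,0],[0,0.383,0],[0,0.438,0],[0,0.493,0],[0,0.548,0],[0,0.603,0]],"claw":[0,0,0,0,0,0,0,0,0,0,0]}'
python3 arc.py -.66 -1.05 9
```

```text
t: 4.95
eef_pos: [640.8, -105.3, 59.2]
tcp_rot: [-1.571, 0.001, -2.231]
ft_force: [0.7, 2.6, -1.3]
opening: 0.003
[-0.0002, -0.0008, 0.0001] [-0.0, -0.0, -0.001]
[0.0044, -0.0008, 0.0008] [-0.0, 0.048, -0.001]
[0.0091, -0.0008, 0.0012] [0.0, 0.097, -0.001]
[0.0138, -0.0008, 0.0014] [0.0, 0.146, -0.001]
[0.0185, -0.0008, 0.0014] [0.0, 0.195, -0.001]
[0.0232, -0.0008, 0.0012] [0.0, 0.243, -0.001]
[0.0278, -0.0008, 0.0007] [0.0, 0.292, -0.001]
[0.0325, -0.0008, 0.0] [0.0, 0.341, -0.001]
[0.0371, -0.0008, -0.0009] [0.0, 0.39, -0.001]
```

```bash
python3 -m jog '{"dp":[[0.0044,0,0.0008],[0.0091,0,0.0012],[0.0138,0,0.0014],[0.0185,0,0.0014],[0.0232,0,0.0012],[0.0278,0,0.0007],[0.0325,0,0],[0.0371,0,-0.0009],[0.0371,0,-0.0009]],"rot":[[0,0.048,0],[0,0.097,0],[0,0.146,0],[0,0.195,0],[0,0.243,0],[0,0.292,0],[0,0.341,0],[0,0.390,0],[0,0.390,0]],"claw":[0,0,0,0,0,0,0,0,0]}'
python3 arc.py -1.05 -1.102 2
python3 - <<'E'
from cell import *
import cv2
a=read_camera("top")[:,:,::-1][165:320,245:410]
b=read_camera("scene")[:,:,::-1]
cv2.imwrite("pics/c2.png",cv2.resize(a,None,fx=3.6,fy=3.6,interpolation=cv2.INTER_CUBIC));cv2.imwrite("pics/s2.png",b)
E
```

```text
t: 5.85
eef_pos: [617.1, -134.3, 59.3]
tcp_rot: [-1.571, -0.0, -2.62]
ft_force: [-0.6, 0.8, 0.4]
opening: 0.004
[-0.0004, -0.0007, -0.0001] [0.0, 0.001, 0.0]
[0.0046, -0.0007, 0.0006] [0.0, 0.053, 0.0]
```

View pics/c2.png

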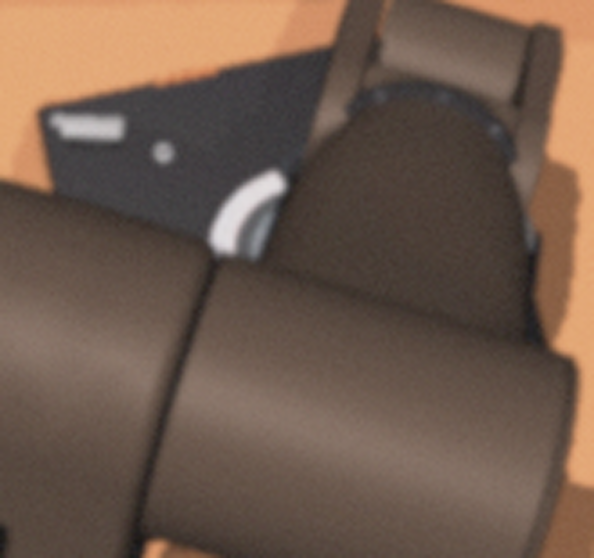

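View pics/s2.png

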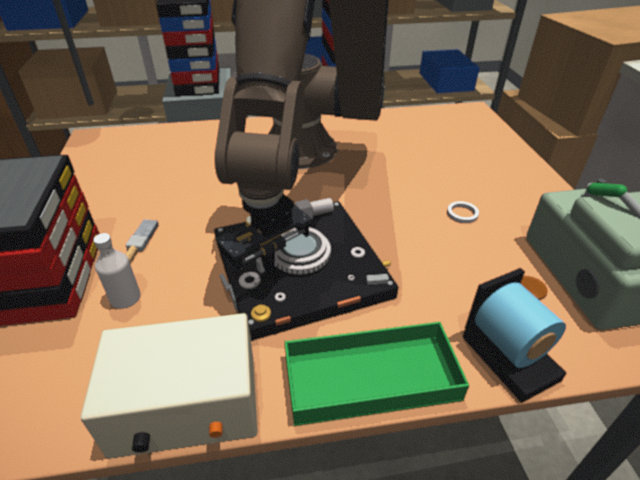

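The top view is hidden by the arm. The scene view shows the finger near the largest mark at (250,280). I'll finish the push, back off and lift.

```bash
python3 -m jog '{"dp":[[0.0025,0,0.0003],[0.0046,0,0.0006],[0.0046,0,0.0006],[-0.01,0,0],[-0.025,0,0],[-0.025,-0.05,0],[-0.025,-0.1,0],[-0.025,-0.1,0]],"rot":[[0,0.025,0],[0,0.05,0],[0,0.05,0],[0,0.05,0],[0,0.05,0],[0,0.05,0],[0,0.05,0],[0,0.05,0]],"claw":[0,0,0,0,0,0,0,0]}'
python3 - <<'E'
from cell import *
from h import *
rows(state(),[(508.2,-201.8,130,-2.67),(508.2,-201.8,130,-1.57)])
E
```

```text
t: 6.75
eef_pos: [642.1, -121.5, 166.0]
tcp_rot: [-1.564, 0.007, -2.668]
ft_force: [0.0, 0.4, -0.1]
opening: 0.003
[0.156, 0.0349, 0.0101] [-0.007, 0.002, -0.007]
[0.156, 0.0349, 0.0101] [-0.01, -1.098, -0.003]
```

```bash
python3 -m jog '{"dp":[[0.04,0.015,0.003],[0.08,0.015,0.005],[0.12,0.015,0.008],[0.156,0.015,0.010],[0.156,0.015,0.010],[0.156,0.015,0.010]],"rot":[[0,0,0],[0,0,0],[0,0,0],[0,0,0],[0,0,0],[0,0,0]],"claw":[0,0,0,0,0,0]}'
python3 - <<'E'
from cell import *
from h import *
s=state();rows(s,[(508.2,-201.8,75,-2.67),(508.2,-201.8,56,-2.67)])
cv2.imwrite("pics/w3.png",read_camera("wrist")[:,:,::-1]);print(s["eef_pos"],ray(camera_info("top"),(483,214),170))
E
```

```text
t: 7.35
eef_pos: [505.0, -201.7, 144.5]
tcp_rot: [-1.571, 0.0, -2.67]
ft_force: [0.5, 0.4, 0.8]
opening: 0.008
[-0.0028, 0.0695, 0.0015] [-0.0, 0.0, -0.0]
[-0.0028, 0.0885, 0.0015] [-0.0, 0.0, -0.0]
[ 504.97543563 -201.73821524  144.48901856] [ 585.63644979 -438.81593048  170.        ]
```

View pics/w3.png

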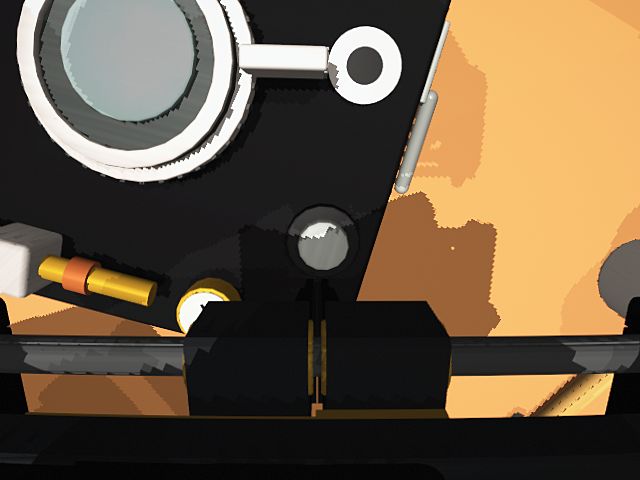

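```bash
python3 - <<'E'
from cell import *
from h import *
i=camera_info("wrist");ax=np.array([556.2,-59.6])
mk=ray(i,(365,65),44)[:2];print("mark",mk,"start",ray(i,(323,245),62))
for uv in((327,59),(327,62),(283,58)):
    t=ray(i,uv,88)[:2];d=t-ax;print(t,np.hypot(*d),np.arctan2(d[1],d[0]))
d=mk-ax;print(np.arctan2(d[1],d[0]))
a=cv2.imread("pics/w3.png")[20:120,190:420]
cv2.imwrite("pics/w3c.png",cv2.resize(a,None,fx=3.4,fy=3.4,interpolation=cv2.INTER_CUBIC))
E
```

```text
mark [ 616.64784751 -176.80137299] start [ 510.72464815 -202.84158804   62.        ]
[ 602.35293236 -157.46905945] 108.205572701847 -1.1301434261579935
[ 601.09644315 -158.1181941 ] 108.26599270178484 -1.1431980945164772
[ 592.8429826  -137.75311436] 86.31695927064585 -1.1323683970266138
-1.0946199021543828
```

View pics/w3c.png

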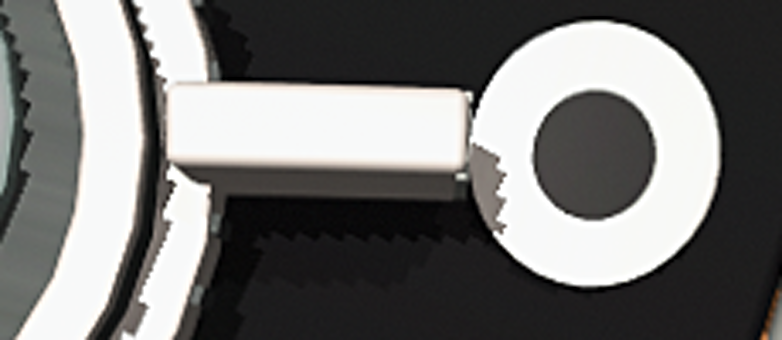

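The tab's centre line (outer end near (327,58)) is about 0.03 rad from the largest mark's centre (365,65), roughly 3–4 mm at the pointer. That is inside the limit. Next is the start button at (323,245).

```bash
python3 -m jog '{"dp":[[-0.0035,0.04,0.002],[-0.0035,0.07,0.002],[-0.0035,0.078,0.002],[-0.0035,0.082,0.002],[-0.0035,0.084,0.002],[-0.0035,0.086,0.002],[-0.0035,0.0875,0.002],[-0.0035,0.0875,0.002],[-0.0035,0.0875,0.002]],"rot":[[0,0,0],[0,0,0],[0,0,0],[0,0,0],[0,0,0],[0,0,0],[0,0,0],[0,0,0],[0,0,0]],"claw":[0,0,0,0,0,0,0,0,0]}'
```

```text
t: 8.3
eef_pos: [509.2, -201.9, 57.5]
tcp_rot: [-1.569, 0.001, -2.669]
ft_force: [2.2, 2.9, 4.6]
opening: 0.007
```

```bash
python3 -m jog '{"dp":[[0,0.001,0],[0,0.002,0],[0,0.002,0],[0,0.002,0],[0,0.002,0]],"rot":[[0,0,0],[0,0,0],[0,0,0],[0,0,0],[0,0,0]],"claw":[0,0,0,0,0]}'
```

```text
t: 8.8
eef_pos: [509.2, -201.9, 56.1]
tcp_rot: [-1.569, 0.001, -2.669]
ft_force: [-0.1, 4.6, 17.6]
opening: 0.002
```

The force rose to 17.6 N at z = 56.1, so the button is at its stop. I'll release it and check.

```bash
python3 -m jog '{"dp":[[0,-0.01,0],[0,-0.03,0],[0,-0.07,0],[0,-0.088,0],[0,-0.088,0],[0,-0.088,0]],"rot":[[0,0,0],[0,0,0],[0,0,0],[0,0,0],[0,0,0],[0,0,0]],"claw":[0,0,0,0,0,0]}'
python3 - <<'E'
from cell import *
import cv2
cv2.imwrite("pics/w4.png",read_camera("wrist")[:,:,::-1]);print(state()["ft_force"])
E
```

```text
t: 9.4
eef_pos: [508.1, -201.7, 142.4]
tcp_rot: [-1.571, -0.0, -2.669]
ft_force: [-0.1, -0.2, -0.4]
opening: 0.006
[-0.63835454 -0.40698462 -0.16595251]
```

View pics/w4.png

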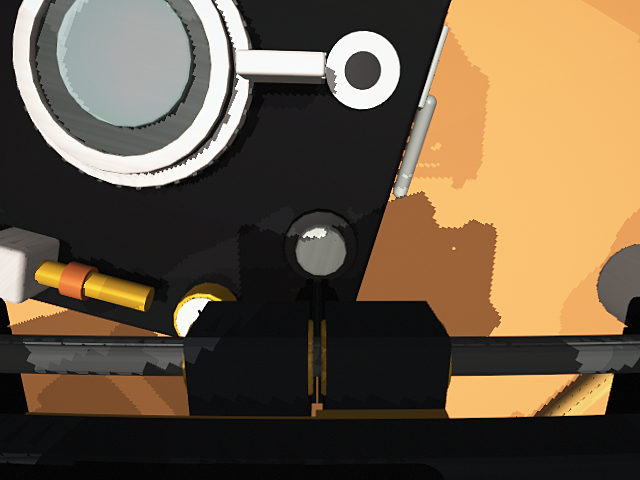

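The tab, with its outer end at (324,64), still points at the largest mark at (363,70). The button at (320,250) looks up again, and nothing touches the robot.

```bash
python3 -c "
from cell import *
print(job_done())"
```

```text
the job is handed in; nothing more can be done
None
```

I pushed the selector's tab round clockwise with the closed fingertips, about 1.49 rad, until it pointed at the largest ring mark. Then I pressed the start button fully down, let it go, lifted clear and handed the job in at about 9.5 s.

- **Selector:** before I pressed start, the close-up showed the tab about 0.03 rad past the mark's centre. That is 3–4 mm at the pointer, against a limit of 13 mm. The picture after the press shows the tab still in place.
- **Push force:** the readings I took after each stage of the push were about 3 N or less. I have no continuous force record.
- **Start button:** at z = 57.5 mm the press was only about 4.5 mm deep, so I went on to z = 56.1 mm. The force rose there to 17.6 N, so the button was at its stop. After release it looks up again, judged by eye from one picture.
- **Loose things:** the robot was clear at the end, with about 0.8 N on the wrist. I saw no contact with a loose object, but I took no before-and-after measurement of their positions.
- **Disagreement:** the wrist and top cameras differed by about 2–3 mm on the mark and button positions, which is small next to the limits.

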